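# Seat the sample plate on its locating pins

### The arm

A 7-joint arm with a two-finger parallel gripper is mounted at the origin on a cart in front of the work surface, level with it; the furniture and walls round the work are solid. World frame = base frame: x ahead of the robot, y to its left, z up, the work surface at z = 0. Lengths are in m, angles in rad, forces in N, time in s.
With the tool pointing down it reaches from about 0.4 to 0.85 m from the base axis. Payload 4.5 kg.
Tool frame: the origin (TCP) lies at the centre of the arm's flange, where the gripper is bolted on; the fingertips stand 173 mm ahead of it and the grasp point (between the pads) lies 155 mm ahead of it; z points along the fingers, y is the direction in which the jaws open and shut (so a half turn about z gives the same grasp; the last joint's range is limited). The gripper opens to 85 mm and grips with 20 to 120 N. Pads are 22 mm wide; open, the fingers measure 114 mm over their backs; the gripper's body (76 mm by 85 mm) begins 54 mm behind the grasp point. The pads swing forward as they close: fully open they stand 13 mm farther back than shut.
Start: joints at [1.307, 0.689, -0.195, 1.565, 0.157, 0.902, -0.215], TCP at [0.183, -0.597, 0.405] pointing down, gripper open.
Joint ranges: [-3.01, 3.01], [-0.46, 2.08], [-1.47, 1.51], [0.13, 2.56], [-1, 4.14], [0.04, 2.09], [-2.66, 2.66]. Speed limits (rad/s): [2.57, 2.57, 3.14, 3.14, 3.14, 3.14, 3.14].

### API

Orientations are given as a rotation vector (axis times angle).
In Python, from bench import telemetry, snapshot, finish_job gives the robot as it stands.
- The arm moves only by the tool drive_tool, never from a script. Its argument "series" is a list of rows, each a list of 4 numbers: the shift along the tool's x, y, z in m, then the turn about the tool's z in degrees. In form: [[dx, dy, dz, yaw], ...]. A call has exactly 10 rows; each row shifts and turns the pose as measured when the row begins, along the tool's axes as they then stand; what a row does not reach is not made up. A row lasts 1/10 s, in which the tool goes at most 50 mm and 8.59 degrees, less where a joint would pass 70% of its speed; a pose out of reach is approached as far as the arm can. A call with a gripper value outside its range is refused whole. "fingers" is the closure, from 0 (fully open) to 1 (shut), set as the call begins (left out, the last holds). The fingers move at their own pace and stop on an object; "force" is the grip in N (left out, the last holds). Time passes only in rows, so rows that do not move let the fingers close, or fill a call up. It gives the time, the measured TCP pose, the force and the opening at its end, in the units of the state.
- telemetry.sense(): the state, without advancing time (a new reading comes with each control period).
- snapshot(name): name is "scene" or "top" or "wrist"; returns a dict with "color" (384x512x3 uint8, red, green, blue), "range_z" (384x512 float32, m along the optical axis (not along the pixel's ray), 0 where there is no reading), "K" (3x3 intrinsics, pixels), "world_from_camera" (4x4, takes a point from camera to world coordinates). Camera axes: x right, y down, z forward; pixel columns grow to the right and rows downward; lengths in m; the calibration is good to about 2 mm. A picture is of the moment at which its call begins.
- finish_job(): hands the job in, once; it reports no verdict.
The state is a dict: "t": time; "joint_pos": joint angles; "dq": joint speeds; "effort": joint torques, N m; "tool_pos": TCP position; "eef_rot": TCP orientation; "contact_force": force on the tool from outside, world axes, zero at the start; "moment": the same for the moment, N m; "width": finger opening in m.
Only numpy, scipy, OpenCV 4.12 (cv2) and the standard library are available. Lean on these libraries where they do the work, as an engineer would, in place of code of your own. Each camera call takes 0.05 s, during which the arm holds its last target. There are 200 camera calls.

### The job

Nudge the flat sample plate sideways with your fingertips until its two end holes drop over the two locating pins of the fixture and it lies flat on the fixture's base. Only push or press the plate, never pick it up, leave the pot, the tin and the small disc beside the fixture where they are, and finish clear of everything.

Things in the scene. Friction and masses are not known exactly. Their poses are not given: they have to be found in the camera images.
- fixture: Fixed grey base, 200 (x) x 250 (y) x 10 mm thick, on the desk; its flat top is 10 mm above the desk. Origin: centre of its underside. It carries a dark raised ledge on its near (-x) part and, beyond the ledge, two upright steel pins; elsewhere only the 10 mm base lies there, also beside the ledge and the plate.
- nest (a point): Point on the fixture's base top, 10 mm above the desk, midway between the two pins; same axes as the fixture. When the plate is seated its origin is at this point and its axes are parallel to the fixture's; the seated plate's near edge then lies 4 mm beyond the ledge.
- ledge (a point): Middle of the far (+x) top edge of the dark raised ledge, same axes as the fixture. The ledge's flat top is 22 mm above the desk, level with the pin tips; from this point it reaches 60 mm towards the robot (-x) and 65 mm to either side (y). This edge is 59 mm nearer (-x) than the pins.
- pin_left (a point): Centre of the tip of the left (+y) steel pin, 12 mm above the base top, 52 mm to the left of the nest point. Both pins are alike: 14 mm in diameter for the lowest 5 mm, then tapering to a flat tip of 5 mm diameter.
- pin_right (a point): Centre of the tip of the right (-y) steel pin, 52 mm to the right of the nest point.
- plate: Loose flat aluminium plate, 110 (x) x 150 (y) x 10 mm thick, 0.3 to 0.65 kg. Origin: centre of its underside; x and y along its edges. A 31 mm window is in its middle. It starts level on the ledge and the pin tips, underside 22 mm above the desk, 22 to 38 mm short of its seat (fixture -x), up to 14 mm off sideways and 0.15 rad turned. Keep its origin under 40 mm above the desk.
- hole (a point): Centre, at the underside, of the plate's round through hole of 16 mm diameter, at y = +52 mm on the plate; it belongs over the left pin.
- slot (a point): Centre, at the underside, of the plate's rectangular through slot, 16 mm in x by 22 mm in y, at y = -52 mm on the plate; it belongs over the right pin.
- pot: Bystander: dark round sample pot with white ribbed lid, 56 mm diameter, 60 mm high, standing on the desk to the left (+y) of the fixture. Origin: centre of its underside.
- tin: Bystander: low round pale tin, 66 mm diameter, 24 mm high, on the desk to the right (-y) of the fixture. Origin: centre of its underside.
- disc: Bystander: small flat source disc, 25 mm diameter, 7 mm high, on the desk to the right (-y) of the fixture. Origin: centre of its underside.

How it is judged:
At the end, for the whole second after the job is handed in: The plate lies at rest flat on the fixture's base with both pins in its holes: its underside within 2 mm of the base top, its centre within 4 mm of the nest point, parallel to the fixture within 0.05 rad, tilt below 0.02 rad (z of plate in the frame of nest below 0.002 m and horizontal distance between plate and nest below 0.004 m and angle between the x axis of plate and the x axis of fixture, either way round below 0.05 rad and angle between plate's own z axis and vertical below 0.02 rad and linear speed of plate below 0.01 m/s); the robot touches nothing.
It fails at once if the plate is lifted or turned over (height (world z) of plate above 0.04 m or angle between plate's own z axis and vertical above 0.35 rad).
It fails at once if the pot, the tin or the disc is moved more than 20 mm (distance of any of pot, tin, disc from where it was at the start of the episode above 0.02 m).
It also fails if it takes over 64 s, if anything falls off the work surface, if the arm or the gripper's body presses on something with over 40 N, if the wrist force passes 120 N, or if a joint passes its speed limit or range.

## Working session

There is one attempt and no reset: what is moved stays moved. The work goes in short steps, Python scripts to look and compute and a tool call to move; the robot and the scene stay as the last step left them, time stands still between calls to the robot, and variables do not carry over. Pictures are saved under pics/ and viewed, about 8 in all and at most 12, crops included, and the job is handed in when it is done.

Besides the shell and the picture viewer there is one more tool, called as a command line: name --pt "numbers of a row" for each row, then --argument value for the rest. drive_tool: Moves the arm, as the interface text tells. Its arguments: {"type":"object","properties":{"series":{"type":"array","items":{"type":"array","items":{"type":"number"}}},"fingers":{"type":"number"},"force":{"type":"number"}},"required":["series"]}

```bash
mkdir -p pics; ls
python3 - <<'E'
from bench import telemetry, snapshot
import cv2,numpy as np
s=telemetry.sense(); print(s)
for n in("top","scene"):
    d=snapshot(n); cv2.imwrite(f"pics/{n}0.png",d["color"][:,:,::-1]); np.savez(f"{n}0.npz",**d)
    print(n,d["K"],d["world_from_camera"].round(3))
a=cv2.imread("pics/top0.png")
E
```

```text
pics
{'t': 0.0, 'joint_pos': array([ 1.30678488,  0.69000223, -0.19454767,  1.56638586,  0.15731274,
        0.90253805, -0.21510782]), 'dq': array([ 0.00186444, -0.00060476, -0.00101446, -0.00094274,  0.00070821,
        0.00176617,  0.00184813]), 'effort': array([ 2.97659280e-04, -5.39609349e+01, -1.26642443e+00, -1.58540457e+01,
        9.16779565e-03,  9.58770193e-03,  3.13266213e-08]), 'tool_pos': array([ 0.18327459, -0.59715756,  0.40386208]), 'eef_rot': array([-3.10493068e+00, -4.65973260e-01,  6.59570634e-04]), 'contact_force': array([-0.48813819, -0.31801447,  1.53602746]), 'moment': array([-0.00988731, -0.02968595,  0.02516704]), 'width': 0.08563100674309015}
top [[371.59716789   0.         256.46436589]
 [  0.         371.59716789 194.36953408]
 [  0.           0.           1.        ]] [[-0.    -0.997  0.071  0.492]
 [-1.    -0.002 -0.029  0.071]
 [ 0.029 -0.071 -0.997  0.885]
 [ 0.     0.     0.     1.   ]]
scene [[350.64295516   0.         256.57699394]
 [  0.         350.64295516 192.44689572]
 [  0.           0.           1.        ]] [[-0.536 -0.57   0.623  0.013]
 [-0.844  0.354 -0.402  0.409]
 [ 0.009 -0.741 -0.671  0.623]
 [ 0.     0.     0.     1.   ]]
```

View pics/top0.png

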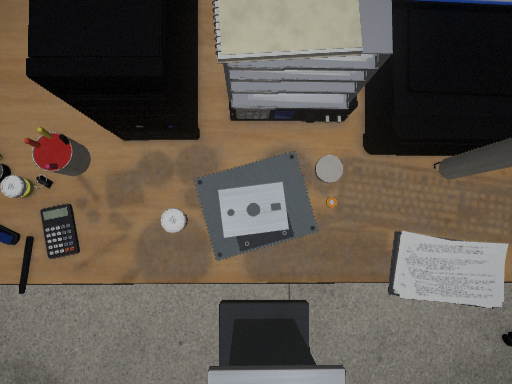

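View pics/scene0.png

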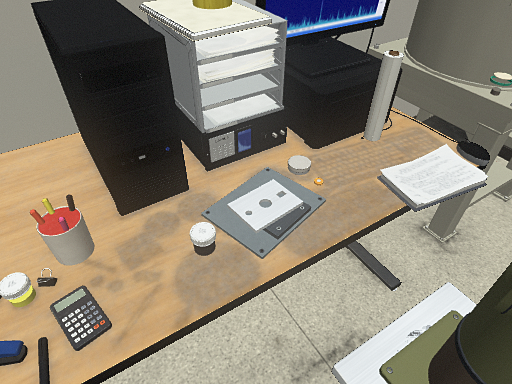

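Top view: the base is the grey quad with corners near (196,182), (292,153), (316,227), (220,258). The white plate is at about (220,182)–(288,238), with the round hole at (231,212) and slot at (276,207). The dark ledge is below it, the tin at (329,168), disc at (331,202) and pot at (173,220).

I'll measure these with masks and bring the wrist camera closer.

```bash
cat > h.py <<'E'
import numpy as np,cv2
from bench import telemetry,snapshot
from scipy.spatial.transform import Rotation as R
def ray(d,uv,z):
    uv=np.atleast_2d(uv).astype(float);K=d["K"];T=d["world_from_camera"]
    r=np.c_[(uv-K[:2,2])/np.diag(K)[:2],np.ones(len(uv))]@T[:3,:3].T
    return (T[:3,3]+r*((z-T[2,3])/r[:,2:]))
def pix(d,p):
    K=d["K"];T=np.linalg.inv(d["world_from_camera"]);c=np.atleast_2d(p)@T[:3,:3].T+T[:3,3];c=c@K.T
    return c[:,:2]/c[:,2:]
def grab(n,tag):
    d=snapshot(n);np.savez(f"{n}{tag}.npz",**d);cv2.imwrite(f"pics/{n}{tag}.png",d["color"][:,:,::-1]);return d
def big(mask):
    cs,_=cv2.findContours(mask.astype(np.uint8),cv2.RETR_CCOMP,cv2.CHAIN_APPROX_NONE)
    return max(cs,key=cv2.contourArea)
E
python3 - <<'E'
from h import *
d=dict(np.load("top0.npz"));im=d["color"]
for uv in [(210,200),(230,190),(265,240),(300,220),(253,209)]: print(uv,im[uv[1],uv[0]],d["range_z"][uv[1],uv[0]])
c=cv2.resize(im[140:270,185:345,::-1],None,fx=5,fy=4.6,interpolation=cv2.INTER_CUBIC) if 0 else cv2.resize(im[145:265,185:345,::-1],None,fx=5,fy=5,interpolation=cv2.INTER_CUBIC)
cv2.imwrite("pics/crop0.png",c)
E
```

```text
(210, 200) [84 89 91] 0.8753109
(230, 190) [166 171 176] 0.85323656
(265, 240) [50 54 56] 0.8559583
(300, 220) [80 89 92] 0.87483764
(253, 209) [84 91 95] 0.87294555
```

View pics/crop0.png

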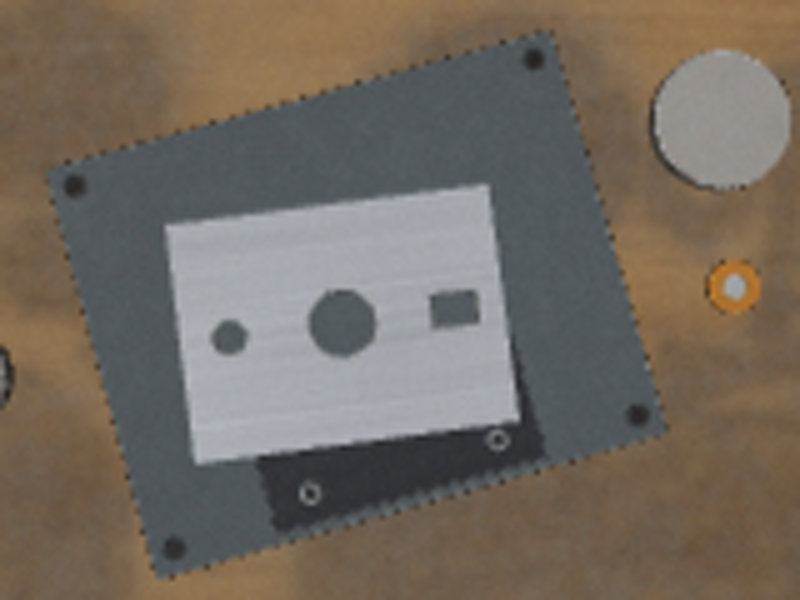

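```bash
cat >> h.py <<'E'
def rect(p):  # points (n,2) -> centre, yaw near 0.2, dims along x,y
    (c,(w,h),a)=cv2.minAreaRect(p[:,:2].astype(np.float32));a=np.radians(a)
    while a>np.pi/4+.2: a-=np.pi/2;w,h=h,w
    while a<-np.pi/4+.2: a+=np.pi/2;w,h=h,w
    return np.array(c),a,(w,h)
def gray(im): return (im.max(2).astype(int)-im.min(2))<25
E
python3 - <<'E'
from h import *
d=dict(np.load("top0.npz"));im=d["color"].astype(int)
roi=np.zeros(im.shape[:2],bool);roi[145:265,190:318]=1
v=im.max(2);g=gray(d["color"])&roi
g=cv2.morphologyEx(g.astype(np.uint8),cv2.MORPH_OPEN,np.ones((3,3)))
cf=big(g)[:,0]; F=rect(ray(d,cf,.010)); print("fix",F)
pm=(v>130)&(g>0); pm[:, :]&=True
cp=big(pm)[:,0]; P=rect(ray(d,cp,.032)); print("plate",P)
x,y=np.array([np.cos(F[1]),np.sin(F[1])]),np.array([-np.sin(F[1]),np.cos(F[1])])
nl=ray(d,[185+275/5,145+530/5],.022)[0,:2];nr=ray(d,[185+545/5,145+457/5],.022)[0,:2]
print("ledge near L,R in fix frame",[( (q-F[0])@x,(q-F[0])@y) for q in(nl,nr)])
holes=ray(d,[[185+229/5,145+338/5],[185+455/5,145+309/5]],.030)[:,:2]
print("holes fix frame",[((q-F[0])@x,(q-F[0])@y) for q in holes], "plate c",(P[0]-F[0])@x,(P[0]-F[0])@y)
for n,uv,z in [("tin",(185+723/5,145+118/5),.024),("disc",(332,202.3),.007),("pot",(173,220),.06)]: q=ray(d,uv,z)[0,:2];print(n,q,(q-F[0])@x,(q-F[0])@y)
E
```

```text
fix (array([0.52931565, 0.04726993]), np.float64(0.27474190128850057), (0.2010544091463089, 0.2506006360054016))
plate (array([0.51835978, 0.05438996]), np.float64(0.131256099754833), (0.1105227917432785, 0.1509649157524109))
ledge near L,R in fix frame [(np.float64(-0.09287525825098578), np.float64(0.06444791794890536)), (np.float64(-0.09479426591895186), np.float64(-0.0648206515630606))]
holes fix frame [(np.float64(-0.00231376730303697), np.float64(0.06096824498337675)), (np.float64(-0.017638838325019696), np.float64(-0.04275629012102142))] plate c -0.008613320859818087 0.009825301124273756
tin [ 0.61399078 -0.12566059] 0.03458361811492158 -0.1894170458298919
disc [ 0.53560831 -0.13413497] -0.043158228982624995 -0.17630854304850638
pot [0.49358434 0.23110046] 0.01548173179735942 0.18662985786968925
```

drive_tool --pt "0.022 -0.026 0 0" --pt "0.022 -0.026 0 0" --pt "0.022 -0.026 0 0" --pt "0.022 -0.026 0 0" --pt "0.022 -0.026 0 0" --pt "0.022 -0.026 0 0" --pt "0.022 -0.026 0 0" --pt "0.022 -0.026 0 0" --pt "0.022 -0.026 0 0" --pt "0.022 -0.026 0 0" --fingers 0

```text
t: 1.1
tool_pos: [0.3186, -0.2768, 0.4004]
eef_rot: [-3.106, -0.448, 0.006]
contact_force: [0.9, -0.8, 0.4]
width: 0.0852
```

drive_tool --pt "0.018 -0.026 0.008 0.1" --pt "0.018 -0.026 0.008 0.1" --pt "0.018 -0.026 0.008 0.1" --pt "0.018 -0.026 0.008 0.1" --pt "0.018 -0.026 0.008 0.1" --pt "0.018 -0.026 0.008 0.1" --pt "0.018 -0.026 0.008 0.1" --pt "0.018 -0.026 0.008 0.1" --pt "0.018 -0.026 0.008 0.1" --pt "0.018 -0.026 0.008 0.1"

```text
t: 2.1
tool_pos: [0.4236, 0.0358, 0.318]
eef_rot: [-3.112, -0.42, 0.003]
contact_force: [1.1, -0.0, -0.0]
width: 0.0855
```

```bash
cat >> h.py <<'E'
F0=np.array([.5293,.0473]);FY=.2747
FX=np.array([np.cos(FY),np.sin(FY)]);FYv=np.array([-np.sin(FY),np.cos(FY)])
def fix(q): q=np.asarray(q)[:2]-F0;return np.array([q@FX,q@FYv]).round(4)
def tool():
    s=telemetry.sense();M=R.from_rotvec(s["eef_rot"]).as_matrix();yaw=np.arctan2(M[1,0],M[0,0])
    print("t",round(s["t"],2),"tcp",s["tool_pos"].round(4),"fix",fix(s["tool_pos"]),"yaw",round(yaw,4),"tilt",np.degrees(np.arccos(-M[2,2])).round(2),"F",s["contact_force"].round(1),"w",round(s["width"],4))
    return s,M,yaw
E
python3 - <<'E'
from h import *
tool();d=grab("wrist","1");print(d["world_from_camera"].round(3))
E
```

```text
t 2.1 tcp [0.4236 0.0358 0.318 ] fix [-0.1048  0.0176] yaw 0.2685 tilt 0.14 F [ 1.1 -0.  -0. ] w 0.0855
[[ 0.266 -0.914 -0.306  0.501]
 [-0.964 -0.253 -0.083  0.057]
 [-0.001  0.317 -0.949  0.286]
 [ 0.     0.     0.     1.   ]]
```

View pics/wrist1.png

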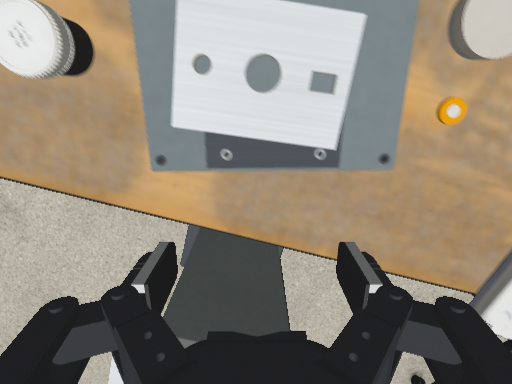

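drive_tool --pt "-0.003 0.003 0.012 -0.1" --pt "-0.003 0.003 0.012 -0.1" --pt "-0.003 0.003 0.012 -0.1" --pt "-0.003 0.003 0.012 0" --pt "0 0 0.012 0" --pt "0 0 0.012 0" --pt "0 0 0.012 0" --pt "0 0 0.012 0" --pt "0 0 0.012 0" --pt "0 0 0 0"

```text
t: 3.15
tool_pos: [0.429, 0.0309, 0.2146]
eef_rot: [-3.099, -0.456, 0.02]
contact_force: [-0.3, 0.9, -1.2]
width: 0.0855
```

Run:
```python
from h import *
tool();d=grab("wrist","2");print(d["world_from_camera"].round(3))
d=dict(np.load("wrist1.npz"));im=d["color"].astype(int);v=im.max(2)
pm=(v>130)&gray(d["color"]);pm[155:]=0;pm[:,:165]=0;pm[:,375:]=0
cp=big(pm)[:,0];P=ray(d,cp,.032);r=rect(P);print("plate(cropped at top?)",r,fix(r[0]),r[1]-FY)
lm=(v<75);lm[:120]=0;lm[170:]=0;lm[:,:195]=0;lm[:,350:]=0
cl=big(lm)[:,0];q=ray(d,cl,.022);f=np.array([fix(p) for p in q]);print("ledge fix x min",np.percentile(f[:,0],[1,5,20]),"y",f[:,1].min(),f[:,1].max())
h=[(cv2.minEnclosingCircle(c),cv2.contourArea(c)) for c in cv2.findContours((~pm).astype(np.uint8),cv2.RETR_CCOMP,cv2.CHAIN_APPROX_NONE)[0] if 80<cv2.contourArea(c)<3000]
for (c,_),a in h: print(np.round(c,1),a,fix(ray(d,c,.030)[0]))
s=grab("scene","2")
```

```text
t 3.15 tcp [0.429  0.0309 0.2146] fix [-0.101   0.0115] yaw 0.2922 tilt 0.91 F [-0.3  0.9 -1.2] w 0.0855
[[ 0.288 -0.904 -0.315  0.506]
 [-0.957 -0.276 -0.084  0.054]
 [-0.011  0.326 -0.945  0.182]
 [ 0.     0.     0.     1.   ]]
plate(cropped at top?) (array([0.51391721, 0.04826364]), np.float64(0.2692759628881947), (0.12239565700292587, 0.1929524540901184)) [-0.0145  0.0051] -0.00542403711180528
ledge fix x min [-0.078 -0.078 -0.078] y -0.0435 -0.0425
```

View pics/wrist2.png

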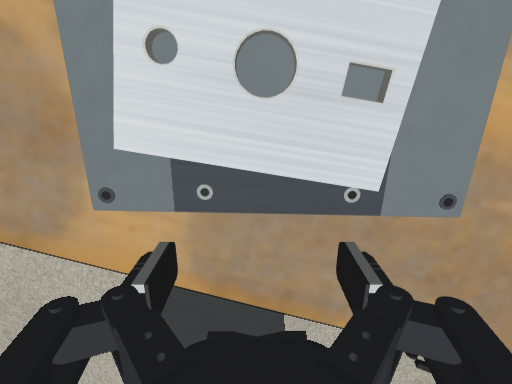

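Run:
```python
from h import *
s,M,y=tool();print(s["joint_pos"].round(3),M.round(3))
```

```text
t 3.25 tcp [0.4287 0.0309 0.2153] fix [-0.1013  0.0115] yaw 0.2908 tilt 0.89 F [-0.2  0.4  0.1] w 0.0853
[-0.148  0.845 -0.044  2.273  0.572  0.043 -2.029] [[ 0.958  0.287 -0.014]
 [ 0.287 -0.958  0.007]
 [-0.011 -0.011 -1.   ]]
```

drive_tool --pt "0 0.009 0 0.3" --pt "0 0.009 0 0.3" --pt "0 0.009 0 0.3" --pt "0 0.009 0 0" --pt "0 0.009 0 0" --pt "0 0.009 0 0" --pt "0 0 0 0" --pt "0 0 0 0" --pt "0 0 0 0" --pt "0 0 0 0" --fingers 1 --force 40

```text
t: 4.25
tool_pos: [0.4446, -0.0272, 0.2161]
eef_rot: [-3.105, -0.421, 0.017]
contact_force: [0.3, -0.3, -0.8]
width: -0.0002
```

Run:
```python
from h import *
s,M,y=tool();print(s["joint_pos"].round(3))
```

```text
t 4.25 tcp [ 0.4446 -0.0272  0.2161] fix [-0.1018 -0.0488] yaw 0.2698 tilt 0.79 F [ 0.3 -0.3 -0.8] w -0.0002
[ 0.017  0.844 -0.092  2.226  0.623  0.105 -1.967]
```

drive_tool --pt "0 -0.003 0.004 0" --pt "0 -0.003 0.004 0" --pt "0 0 0.004 0" --pt "0 0 0.003 0" --pt "0 0 0.002 0" --pt "0 0 0 0" --pt "0 0 0 0" --pt "0 0 0 0" --pt "0 0 0 0" --pt "0 0 0 0"

```text
t: 5.25
tool_pos: [0.4423, -0.0189, 0.197]
eef_rot: [-3.103, -0.427, 0.019]
contact_force: [-0.5, 0.1, 0.6]
width: -0.0001
```

Run:
```python
from h import *
s,M,y=tool();print(s["joint_pos"].round(3));grab("wrist","3")
```

```text
t 5.25 tcp [ 0.4423 -0.0189  0.197 ] fix [-0.1017 -0.0401] yaw 0.2738 tilt 0.88 F [-0.5  0.1  0.6] w -0.0001
[-0.028  0.888 -0.05   2.237  0.781  0.043 -2.138]
```

View pics/wrist3.png

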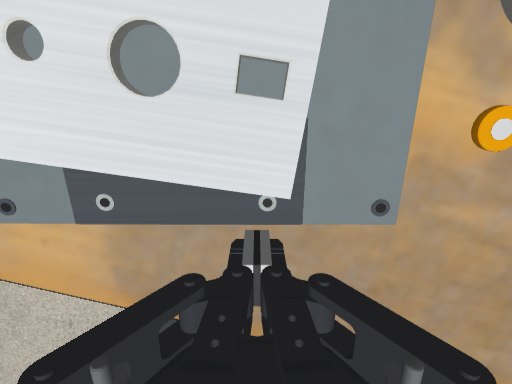

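drive_tool --pt "0.005 0 -0.0005 0" --pt "0.005 0 -0.0005 0" --pt "0.005 0 0 0" --pt "0.004 0 0 0" --pt "0.003 0 0 0" --pt "0.003 0 0 0" --pt "0.003 0 0 0" --pt "0.002 0 0 0" --pt "0 0 0 0" --pt "0 0 0 0"

```text
t: 6.3
tool_pos: [0.4683, -0.0125, 0.1976]
eef_rot: [-3.108, -0.424, 0.042]
contact_force: [-3.0, -1.6, 2.3]
width: 0.0003
```

```bash
cat >> h.py <<'E'
def plate(tag,n="top"):
    d=grab(n,tag);im=d["color"].astype(int);m=(im.max(2)>125)&gray(d["color"])
    # keep region near the plate only
    c=pix(d,[F0[0],F0[1],.03])[0];roi=np.zeros(m.shape,np.uint8)
    poly=np.array([[*(F0+FX*a+FYv*b),.015] for a,b in((-.1,-.122),(.1,-.122),(.1,.122),(-.1,.122))])
    cv2.fillConvexPoly(roi,pix(d,poly).astype(int),1);m=(m&(roi>0)).astype(np.uint8)
    k=cv2.morphologyEx(m,cv2.MORPH_OPEN,np.ones((9,9)));c=big(k)[:,0]
    P=rect(ray(d,c,.032));print("plate fix",fix(P[0]),"dyaw",round(P[1]-FY,4),"dims",np.round(P[2],4));hs=cv2.findContours(k,cv2.RETR_CCOMP,cv2.CHAIN_APPROX_NONE)[0]
    for q in hs:
        a=cv2.contourArea(q)
        if 15<a<300:
            mm=cv2.moments(q);print("  hole",fix(ray(d,(mm["m10"]/a,mm["m01"]/a),.030)[0]),a)
    return d
E
python3 - <<'E'
from h import *
tool();plate("3")
E
```

```text
t 6.3 tcp [ 0.4683 -0.0125  0.1976] fix [-0.0749 -0.041 ] yaw 0.2714 tilt 1.56 F [-3.  -1.6  2.3] w 0.0003
plate fix [-0.0073  0.0106] dyaw -0.1117 dims [0.1121 0.1516]
  hole [-0.0077  0.0106] 143.0
```

drive_tool --pt "0.003 0 0 0" --pt "0.003 0 0 0" --pt "0.003 0 0 0" --pt "0.003 0 0 0" --pt "0.002 0 0 0" --pt "0.002 0 0 0" --pt "0 0 0 0" --pt "0 0 0 0" --pt "0 0 0 0" --pt "0 0 0 0"

```text
t: 7.35
tool_pos: [0.4779, -0.0111, 0.1971]
eef_rot: [3.108, 0.42, -0.074]
contact_force: [-3.6, 0.2, 2.7]
width: 0.0
```

Run:
```python
from h import *
tool();plate("4")
```

```text
t 7.35 tcp [ 0.4779 -0.0111  0.1971] fix [-0.0653 -0.0423] yaw 0.2689 tilt 2.7 F [-3.6  0.2  2.7] w 0.0
plate fix [-0.0057  0.0133] dyaw -0.0433 dims [0.1125 0.151 ]
  hole [-0.0062  0.0129] 139.5
```

drive_tool --pt "0.003 0 0 0" --pt "0.003 0 0 0" --pt "0.002 0 0 0" --pt "0.001 0 0 0" --pt "0 0 0 0" --pt "-0.005 0 0 0" --pt "-0.005 0 0 0" --pt "-0.003 0 -0.003 0" --pt "0 0 -0.005 0" --pt "0 0 0 0"

```text
t: 8.4
tool_pos: [0.4735, -0.0122, 0.2063]
eef_rot: [3.107, 0.421, -0.075]
contact_force: [0.8, 0.4, -0.3]
width: 0.0001
```

Run:
```python
from h import *
s,M,y=tool();print(M.round(3));plate("5")
```

```text
t 8.4 tcp [ 0.4735 -0.0122  0.2063] fix [-0.0699 -0.0421] yaw 0.2694 tilt 2.77 F [ 0.8  0.4 -0.3] w 0.0001
[[ 0.963  0.266 -0.047]
 [ 0.266 -0.964 -0.012]
 [-0.048 -0.001 -0.999]]
plate fix [-0.0053  0.0141] dyaw -0.0105 dims [0.112  0.1513]
  hole [-0.0058  0.0139] 144.0
```

drive_tool --pt "0 0 -0.015 0" --pt "0 0 -0.015 0" --pt "0 0 -0.012 0" --pt "0.01 -0.022 0 0" --pt "0.01 -0.022 0 0" --pt "0.01 -0.022 0 0" --pt "0.01 -0.022 0 0" --pt "0.01 -0.022 0 0" --pt "0.01 -0.022 0 0" --pt "0.01 -0.022 0 0"

```text
t: 9.45
tool_pos: [0.5053, 0.1567, 0.2468]
eef_rot: [3.107, 0.405, -0.071]
contact_force: [0.3, -0.1, 0.4]
width: 0.0002
```

```bash
cat >> h.py <<'E'
def tip():
    s,M,y=tool();t=s["tool_pos"]+.173*M[:,2];print("tip fix",fix(t),"z",round(t[2],4))
E
python3 - <<'E'
from h import *
tip()
E
```

```text
t 9.45 tcp [0.5053 0.1567 0.2468] fix [0.0066 0.1118] yaw 0.2592 tilt 2.63 F [ 0.3 -0.1  0.4] w 0.0002
tip fix [-0.0013  0.1117] z 0.0739
```

drive_tool --pt "0 0 0.01 -0.3" --pt "0 0 0.01 -0.3" --pt "0 0 0.01 -0.3" --pt "0 0 0.01 0" --pt "0 0 0.007 0" --pt "0 0 0.001 0" --pt "0 0 0 0" --pt "0 0 0 0" --pt "0 0 0 0" --pt "0 0 0 0"

```text
t: 10.45
tool_pos: [0.5034, 0.1562, 0.1949]
eef_rot: [3.105, 0.432, -0.07]
contact_force: [-0.5, -0.0, 0.5]
width: 0.0
```

Run:
```python
from h import *
tip();grab("wrist","6")
```

```text
t 10.45 tcp [0.5034 0.1562 0.1949] fix [0.0047 0.1119] yaw 0.2765 tilt 2.58 F [-0.5 -0.   0.5] w 0.0
tip fix [-0.0031  0.1119] z 0.0221
```

View pics/wrist6.png

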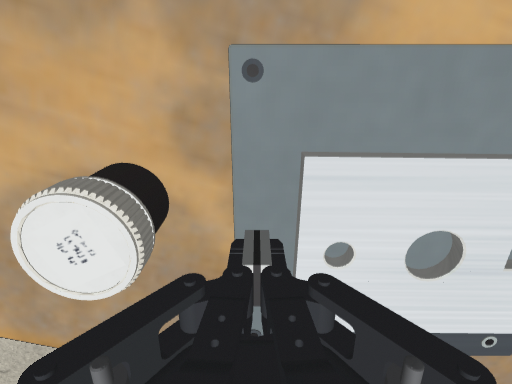

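drive_tool --pt "0 0.004 -0.001 0" --pt "0 0.004 -0.001 0" --pt "0 0.004 0 0" --pt "0 0.003 0 0" --pt "0 0.003 0 0" --pt "0 0.003 0 0" --pt "0 0.003 0 0" --pt "0 0 0 0" --pt "0 0 0 0" --pt "0 0 0 0"

```text
t: 11.5
tool_pos: [0.5114, 0.1347, 0.1979]
eef_rot: [-3.109, -0.436, 0.062]
contact_force: [0.0, 3.6, 0.2]
width: -0.0006
```

Run:
```python
from h import *
tip();plate("7")
```

```text
t 11.5 tcp [0.5114 0.1347 0.1979] fix [0.0065 0.089 ] yaw 0.2791 tilt 2.26 F [0.  3.6 0.2] w -0.0006
tip fix [-0.0002  0.0902] z 0.0251
plate fix [ 0.031  -0.0602] dyaw -0.278 dims [0.0256 0.0255]
  hole [ 0.0312 -0.0607] 117.5
```

```bash
cat >> h.py <<'E'
def holes(tag):
    # rims: ellipse of top rim cast on z=.032 via hull of the non-white blob (blob = top rim)
    d=grab("wrist",tag);im=d["color"].astype(int);m=((im.max(2)>150)&gray(d["color"])).astype(np.uint8)
    cs,hi=cv2.findContours(m,cv2.RETR_CCOMP,cv2.CHAIN_APPROX_NONE)
    for c,h in zip(cs,hi[0]):
        if h[3]>=0 and cv2.contourArea(c)>200 and cv2.contourArea(cs[h[3]])>15000:
            w=ray(d,c[:,0],.032)[:,:2].astype(np.float32);p=np.array([fix(q) for q in w],np.float32)
            r=cv2.minAreaRect(p);print("  hole fix",np.round(r[0],4),"dims",np.round(r[1],4),"ang",round(r[2],1),"px",c[:,0].mean(0).round())
    return d
E
python3 - <<'E'
from h import *
holes("8")
d=dict(np.load("wrist1.npz"))
E
```

```text
hole fix [-0.002   0.0555] dims [0.0155 0.0162] ang 0.0 px [319. 254.]
  hole fix [-0.0049  0.0041] dims [0.0306 0.0309] ang 59.0 px [411. 259.]
```

drive_tool --pt "0 -0.004 0 0" --pt "-0.006 0 0 0" --pt "-0.006 0 0 0" --pt "-0.006 0 0 0" --pt "0 0.004 0 0" --pt "0 0.003 0 0" --pt "0 0.003 0 0" --pt "0 0.002 0 0" --pt "0 0 0 0" --pt "0 0 0 0"

```text
t: 12.6
tool_pos: [0.4938, 0.1213, 0.199]
eef_rot: [-3.108, -0.438, 0.065]
contact_force: [-0.8, 2.2, 2.3]
width: -0.0001
```

Run:
```python
from h import *
tip();holes("9")
```

```text
t 12.6 tcp [0.4938 0.1213 0.199 ] fix [-0.0141  0.0808] yaw 0.2802 tilt 2.37 F [-0.8  2.2  2.3] w -0.0001
tip fix [-0.0211  0.0821] z 0.0262
  hole fix [-0.0018  0.0506] dims [0.0156 0.0164] ang 50.4 px [315. 219.]
  hole fix [-0.0051 -0.0008] dims [0.0305 0.0315] ang 1.0 px [412. 225.]
```

drive_tool --pt "0 -0.01 0 0.1" --pt "0 -0.004 -0.015 0.1" --pt "0 0 -0.02 0.1" --pt "0 0 -0.015 0" --pt "-0.015 0.018 0 0" --pt "-0.015 0.018 0 0" --pt "-0.015 0.018 0 0" --pt "-0.015 0.018 0 0" --pt "-0.012 0.018 0 0" --pt "0 0.01 0 0"

```text
t: 13.65
tool_pos: [0.4478, 0.0157, 0.2532]
eef_rot: [3.099, 0.426, -0.073]
contact_force: [0.4, 0.4, -0.6]
width: 0.0001
```

Run:
```python
from h import *
tip();print(telemetry.sense()["joint_pos"].round(3));plate("10");holes("10")
```

```text
t 13.65 tcp [0.4478 0.0157 0.2532] fix [-0.087  -0.0083] yaw 0.273 tilt 2.75 F [ 0.4  0.4 -0.6] w 0.0001
tip fix [-0.0952 -0.0093] z 0.0804
[ 0.026  0.773 -0.272  2.185  0.686  0.318 -2.138]
plate fix [-0.0067 -0.0021] dyaw -0.0665 dims [0.1119 0.1514]
  hole [-0.007  -0.0022] 148.5
  hole fix [-0.0093 -0.0532] dims [0.0229 0.0169] ang 86.3 px [322.  85.]
  hole fix [-0.0025  0.05  ] dims [0.0158 0.0162] ang 40.6 px [156.  74.]
  hole fix [-0.0059 -0.0016] dims [0.0311 0.0309] ang 45.0 px [240.  79.]
```

drive_tool --pt "0 -0.002 0.008 0" --pt "0 -0.002 0.008 0" --pt "0 -0.002 0.008 0" --pt "0 0 0.008 0" --pt "0 0 0.008 0" --pt "0 0 0.008 0" --pt "0 0 0.007 0" --pt "0 0 0.006 0" --pt "0 0 0.001 0" --pt "0 0 0 0" --fingers 0

```text
t: 14.75
tool_pos: [0.4481, 0.0307, 0.1837]
eef_rot: [3.104, 0.444, -0.062]
contact_force: [0.4, -0.1, 0.4]
width: 0.0857
```

Run:
```python
from h import *
tip();print(telemetry.sense()["joint_pos"].round(3));grab("wrist","11")
```

```text
t 14.75 tcp [0.4481 0.0307 0.1837] fix [-0.0827  0.0061] yaw 0.2843 tilt 2.28 F [ 0.4 -0.1  0.4] w 0.0857
tip fix [-0.0896  0.0061] z 0.0109
[-0.13   0.917 -0.069  2.206  0.785  0.083 -2.244]
```

View pics/wrist11.png

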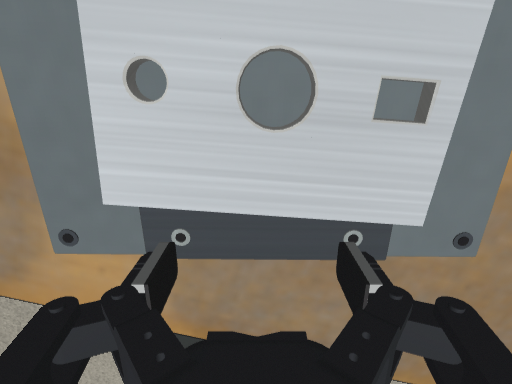

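drive_tool --pt "0.004 0.002 -0.001 0.3" --pt "0.004 0.002 -0.001 0.3" --pt "0.004 0.002 0 0" --pt "0.003 0 0 0" --pt "0.003 0 0 0" --pt "0.003 0 0 0" --pt "0.003 0 0 0" --pt "0.003 0 0 0" --pt "0 0 0 0" --pt "0 0 0 0"

```text
t: 15.8
tool_pos: [0.4714, 0.0289, 0.1859]
eef_rot: [3.101, 0.419, -0.088]
contact_force: [-2.1, -1.3, 0.4]
width: 0.0854
```

Run:
```python
from h import *
tip();plate("12");holes("12")
```

```text
t 15.8 tcp [0.4714 0.0289 0.1859] fix [-0.0607 -0.002 ] yaw 0.2684 tilt 3.27 F [-2.1 -1.3  0.4] w 0.0854
tip fix [-0.0705 -0.0026] z 0.0132
plate fix [ 0.0076 -0.0007] dyaw -0.0048 dims [0.0876 0.1514]
  hole fix [-0.0041 -0.0514] dims [0.017  0.0228] ang 0.0 px [370. 133.]
  hole fix [-0.0032  0.0511] dims [0.0164 0.0162] ang 38.9 px [126. 133.]
  hole fix [-0.0037 -0.0001] dims [0.0313 0.0312] ang 33.7 px [248. 131.]
```

drive_tool --pt "0.003 0 0 -0.1" --pt "0.003 0 0 -0.1" --pt "0.003 0 0 -0.1" --pt "0.003 0 0 0" --pt "0.003 0 0 0" --pt "0.003 0 0 0" --pt "0.002 0 0 0" --pt "0.002 0 0 0" --pt "0 0 0 0" --pt "0 0 0 0"

```text
t: 16.9
tool_pos: [0.478, 0.0314, 0.1851]
eef_rot: [3.084, 0.424, -0.151]
contact_force: [-2.5, 0.3, 1.3]
width: 0.085
```

Run:
```python
from h import *
tip();holes("13")
```

```text
t 16.9 tcp [0.478  0.0314 0.1851] fix [-0.0537 -0.0014] yaw 0.2727 tilt 5.74 F [-2.5  0.3  1.3] w 0.085
tip fix [-0.0709 -0.0033] z 0.013
  hole fix [-0.0032 -0.0513] dims [0.0228 0.0168] ang 89.7 px [372. 134.]
  hole fix [-0.0028  0.0513] dims [0.0161 0.0165] ang 76.0 px [122. 134.]
  hole fix [-0.0031 -0.0001] dims [0.0312 0.0312] ang 41.6 px [248. 133.]
```

Run:
```python
from h import *
s,M,y=tool();print(s["joint_pos"].round(3),s["moment"].round(2));print(M.round(3))
```

```text
t 16.95 tcp [0.478  0.0314 0.1851] fix [-0.0537 -0.0014] yaw 0.2727 tilt 5.74 F [-2.  -0.7  1.6] w 0.0855
[-0.028  0.927 -0.232  2.087  0.721  0.315 -2.182] [-0.13  0.47 -0.09]
[[ 0.958  0.27  -0.093]
 [ 0.268 -0.963 -0.038]
 [-0.099  0.011 -0.995]]
```

drive_tool --pt "0.01 0 -0.001 0" --pt "0.01 0 -0.001 0" --pt "-0.004 0 0 0" --pt "-0.004 0 0 0" --pt "0 0 0 0" --pt "0 0 0 0" --pt "0 0 0 0" --pt "0 0 0 0" --pt "0 0 0 0" --pt "0 0 0 0"

```text
t: 17.95
tool_pos: [0.4888, 0.0349, 0.186]
eef_rot: [3.083, 0.428, -0.154]
contact_force: [-0.2, -0.0, 0.9]
width: 0.0856
```

Run:
```python
from h import *
tip();holes("14")
```

```text
t 17.95 tcp [0.4888 0.0349 0.186 ] fix [-0.0424 -0.001 ] yaw 0.2755 tilt 5.84 F [-0.2 -0.   0.9] w 0.0856
tip fix [-0.0599 -0.003 ] z 0.0139
  hole fix [ 0.0111 -0.0517] dims [0.0164 0.0227] ang 0.0 px [375. 126.]
  hole fix [0.0111 0.0508] dims [0.0162 0.0164] ang 0.0 px [124. 126.]
  hole fix [ 0.0111 -0.0005] dims [0.0312 0.0311] ang 65.2 px [250. 125.]
```

drive_tool --pt "0.008 0 -0.001 0" --pt "0.008 0 -0.001 0" --pt "-0.003 0 0 0" --pt "-0.003 0 0 0" --pt "0 0 0 0" --pt "0 0 0 0" --pt "0 0 0 0" --pt "0 0 0 0" --pt "0 0 0 0" --pt "0 0 0 0"

```text
t: 19.0
tool_pos: [0.4993, 0.0378, 0.1871]
eef_rot: [3.082, 0.428, -0.154]
contact_force: [1.0, -0.1, 0.1]
width: 0.0853
```

Run:
```python
from h import *
tip();holes("15")
```

```text
t 19.0 tcp [0.4993 0.0378 0.1871] fix [-0.0315 -0.001 ] yaw 0.2753 tilt 5.87 F [ 1.  -0.1  0.1] w 0.0853
tip fix [-0.049 -0.003] z 0.015
  hole fix [ 0.029  -0.0464] dims [0.015  0.0205] ang 0.0 px [363. 108.]
  hole fix [0.0294 0.0466] dims [0.0145 0.0146] ang 38.7 px [132. 107.]
  hole fix [0.029  0.0002] dims [0.0281 0.0281] ang 52.3 px [248. 106.]
```

The apparent hole sizes shrank about 10%, so the plate has probably dropped. I'll back off, raise the arm and verify.

drive_tool --pt "-0.005 0 -0.01 0" --pt "-0.005 0 -0.015 0" --pt "0 0 -0.02 0" --pt "0 0 -0.02 0" --pt "0 0 -0.02 0" --pt "-0.008 0.01 -0.02 0" --pt "-0.008 0.02 -0.02 0" --pt "-0.008 0.02 -0.02 0" --pt "-0.008 0.02 -0.02 0" --pt "0 0 0 0"

```text
t: 20.05
tool_pos: [0.4889, -0.0364, 0.373]
eef_rot: [3.078, 0.435, -0.152]
contact_force: [-0.5, 0.2, 0.3]
width: 0.0853
```

Run:
```python
from h import *
tip()
for n in("wrist","top"):
    d=grab(n,"16");im=d["color"].astype(int);m=((im.max(2)>(150 if n=="wrist" else 125))&gray(d["color"])).astype(np.uint8)
    cs,hi=cv2.findContours(m,cv2.RETR_CCOMP,cv2.CHAIN_APPROX_NONE)
    for c,h in zip(cs,hi[0]):
        if h[3]>=0 and cv2.contourArea(c)>15:
            w=ray(d,c[:,0],.020);p=np.array([fix(q) for q in w],np.float32);r=cv2.minAreaRect(p)
            if abs(r[0][0])<.1 and abs(r[0][1])<.1:print(n,np.round(r[0],4),np.round(r[1],4))
    # world height over the plate
    T=d["world_from_camera"]
    for a,b in((.06,.06),(.06,-.06),(-.01,.06),(-.01,-.06),(.025,.025),(.025,-.025)):
        u=pix(d,[*(F0+FX*a+FYv*b),.02])[0].round().astype(int)
        if 0<=u[0]<512 and 0<=u[1]<384:
            z=np.median(d["range_z"][u[1]-2:u[1]+3,u[0]-2:u[0]+3]);K=d["K"];c=np.array([(u[0]-K[0,2])/K[0,0],(u[1]-K[1,2])/K[1,1],1])*z
            print(n,(a,b),"z",(T[:3,:3]@c+T[:3,3])[2].round(4))
d=dict(np.load("top16.npz"));cv2.imwrite("pics/crop16.png",cv2.resize(d["color"][145:265,185:345,::-1],None,fx=5,fy=5))
```

```text
t 20.05 tcp [ 0.4889 -0.0364  0.373 ] fix [-0.0616 -0.0696] yaw 0.2801 tilt 5.83 F [-0.5  0.2  0.3] w 0.0853
tip fix [-0.079  -0.0723] z 0.2009
wrist [-0.0798 -0.0442] [0.0058 0.0073]
wrist [-0.0792  0.0461] [0.007  0.0072]
wrist [ 0.0268 -0.0515] [0.0164 0.0236]
wrist [0.0271 0.052 ] [0.0166 0.0162]
wrist [0.0271 0.0004] [0.0314 0.0306]
wrist (0.06, 0.06) z 0.0193
wrist (0.06, -0.06) z 0.0197
wrist (-0.01, 0.06) z 0.0195
wrist (-0.01, -0.06) z 0.0193
wrist (0.025, 0.025) z 0.0197
wrist (0.025, -0.025) z 0.0195
top [0.0269 0.0516] [0.0163 0.0164]
top [ 0.0269 -0.0004] [0.0314 0.0314]
top [ 0.0258 -0.052 ] [0.02   0.0253]
top (0.06, 0.06) z 0.02
top (0.06, -0.06) z 0.0197
top (-0.01, 0.06) z 0.0205
top (-0.01, -0.06) z 0.0209
top (0.025, 0.025) z 0.0187
top (0.025, -0.025) z 0.0211
```

View pics/wrist16.png

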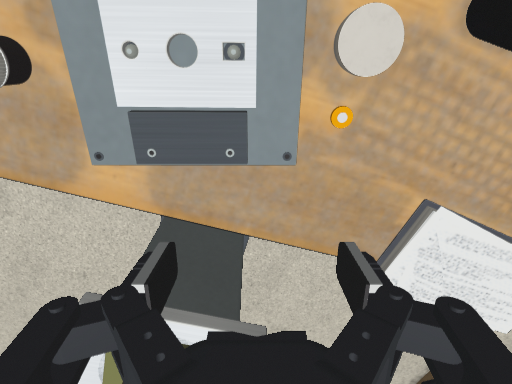

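View pics/crop16.png

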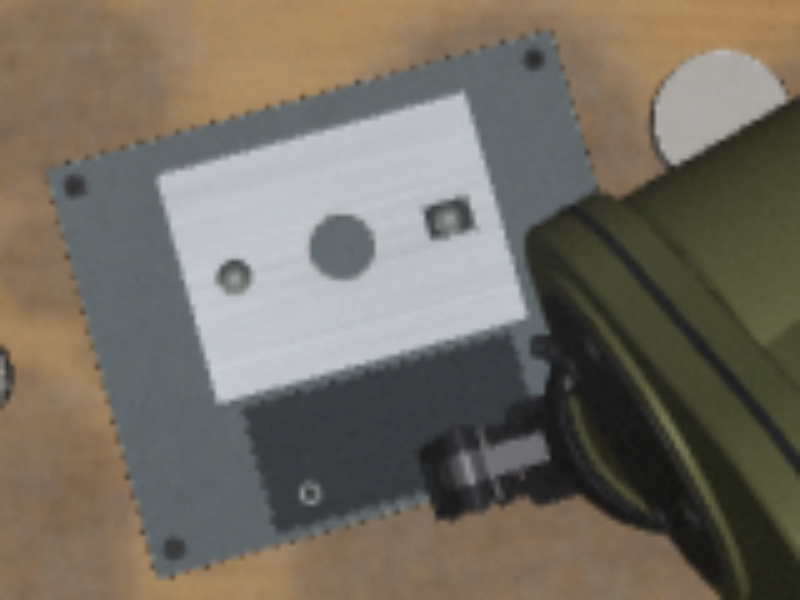

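Both views show the pins standing inside the round hole at crop (234,276) and the slot at (450,217). The plate is flat, with its top at about 20 mm across all the sampled points, and parallel to the fixture, with a small gap beyond the ledge. The tin and disc have not moved and the arm is clear.

Run:
```python
from bench import finish_job
print(finish_job())
```

```text
the job is handed in; nothing more can be done
None
```

The plate is seated on both pins and lies flat on the fixture's base. I handed the job in at about 20 s of the 64 s allowed; no verdict was reported.

**What I did:** I turned the plate with a closed-finger push at the right end of its near edge. I then pushed it sideways by its left edge, and finally pushed it forward with both open fingertips until it dropped over the pins.

**Last checks:**
- **Height:** the plate's top measured about 19–21 mm above the desk at the sampled points in both views; seated is 20 mm.
- **Position:** the window centre was at (27, 0) mm from the fixture centre. My estimate of the nest was (25, 0) mm, so they disagree by about 2 mm. That is within the calibration error, and both pins are visible inside the hole and slot.
- **Angle:** parallel to the fixture within about 0.01 rad.
- **Bystanders:** the tin and disc look unmoved. I only saw the edge of the pot in the last pictures, but nothing came near it.
- **Arm:** about 0.2 m above the work, with no contact force beyond sensor noise.

**What went wrong on the way:** slow pushing let the tool tilt gradually, to about 6 degrees. One slow push stalled, so I finished with short, quicker pushes. The tilt did no harm, but I did not correct it.

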